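# Slide a sample cassette under the shaker's spring clip

### The job

Load the blue sample cassette on the shaker: with one fingertip press down and hold the yellow tab of the spring clip so that its jaw rises, and with the other fingertip push the cassette along between its guide rails, under the raised jaw, until it is fully home against the red stop; only then let the tab up so that the jaw clamps the cassette. Do not lift or tip the cassette, and leave the vial, the tube rack and the marker pen where they are.

Things in the scene. Friction and masses are not known exactly. Their poses are not given: they have to be found in the camera images.
- shaker: Fixed white lab shaker (mm). Origin on the bench under the cassette's home place; x is the push direction, y left of it, z up. White housing x -160..90, y -120..100, top z 42; on it a dark platform y -54..74, top z 60. Two aluminium guide rails along x (-160..50), inner faces y -31 and +31, 8 high, 7 thick.
- stop (a point): Middle of the face of the red end stop, 62 mm wide, 12 mm high, at shaker x 40, y 0, z 66 mm. The cassette is home when its front face rests on it, its centre then at shaker x 0.
- pivot (a point): Middle of the clip's 8 mm steel pivot bar, which runs along shaker x (-150..30) at y -45, z 78 mm, between the cassette and the tab. Two steel posts carry it at x -150 and 30, 8 x 10 mm, tops at z 84 mm.
- cassette: Flat blue cassette 80 (x) x 60 (y) x 15 mm high, 60 to 125 g, white wells on top; origin at the centre of its underside, axes as the shaker's. It starts on the platform between the rails (1 mm play each side), its centre 55 to 75 mm short of home, so its rear face is at shaker x -95 to -115. At rest the jaw would block it at centre x -40.
- clip (a joint): Spring clip's angle about its pivot bar, rad. 0: at rest, jaw foot 8 mm above the platform, the cassette cannot pass. Pressing the yellow tab down raises angle and jaw; 0.18: foot level with the cassette's top (also the clamped value); 0.22 and more: clear; 0.40: hard stop. Springs back when let go. Tab force about 2 N to start, 6 N at 0.30, 7 N at 0.40.
- clip_tab (a point): Centre of the top face of the clip's yellow tab: 135 mm along shaker x (-155..-20), 26 wide, 4 thick, on the -y side. At rest it slopes, outer edge 8 mm higher, this point at x -88, y -78, z 75. At 0.30 rad it is level: y -89..-62, top z 65 (10 below the cassette's top); at 0.40 z 62. A fingertip can press anywhere on it and slide along it while pressing.
- clip_foot (a point): Underside of the black foot at the end of the clip's steel jaw, 20 mm long, from shaker x 0 to 20, at y -7, at rest z 68 mm (cassette's top: z 75 mm). Clamped, it presses on the cassette with about 3.5 N.
- vial: Bystander: loose white vial with a yellow cap, 30 mm across, 46 mm tall, standing on the platform beyond the red stop (about shaker x +70). Origin at the centre of its foot.
- rack: Bystander: loose white foam tube rack 80 x 120 x 40 mm with yellow tube caps standing 12 mm out of it, on the bench to the +y side of the shaker. Origin at the centre of its underside.
- marker: Bystander: loose white marker pen with a black cap (at its +x end), 140 x 15 x 15 mm, lying on the bench to the -y side of the shaker along its own x. Origin under its middle.
Mind the look-alikes: they are no part of the job. Several things have the shape of the cassette; the one meant has the colours described above.

How it is judged:
By the outcome, as a careful person would: the job done as asked, in the order asked, and still so for the second after the job is handed in, with the robot touching nothing.
It also fails if it takes over 38 s, if anything falls off the work surface, if the arm or the gripper's body presses on something with over 40 N, if the wrist force passes 120 N, or if a joint passes its speed limit or range.

### The arm

A 6-joint arm with a two-finger parallel gripper is mounted at the origin on the work surface. World frame = base frame: x ahead of the robot, y to its left, z up, the work surface at z = 0. Lengths are in mm, angles in rad, forces in N, time in s.
With the tool pointing down it reaches from about 300 to 775 mm from the base axis. Payload 14.6 kg.
Tool frame: the origin (TCP) lies between the finger pads; the fingertips stand manip.tip_reach ahead of it and the grasp point (between the pads) lies 5 mm behind it (manip.tip_reach is the distance from the TCP to the fingertips, in mm); z points along the fingers, y is the line along which they close (so a half turn about z gives the same grasp; the last joint's range is limited). The gripper opens to 94 mm and grips with 3 to 60 N. Pads are 16 mm wide; open, the fingers measure 119 mm over their backs; the gripper's body (75 mm by 177 mm) begins 78 mm behind the grasp point.
Start: joints at [1.036, 0.3, 1.521, -0, 1.321, -0.067], TCP at [248.004, 490.9, 193.546] pointing down, gripper open.
Joint ranges: [-3.03, 3.03], [-0.79, 2.21], [0.23, 2.52], [-1.04, 4.18], [0, 3.07], [-2.55, 2.55]. Speed limits (rad/s): [2.22, 2.22, 2.57, 3.14, 3.14, 3.14].

### API

Orientations are given as [roll, pitch, yaw] about the fixed x, y, z axes, in that order (R = Rz(yaw) Ry(pitch) Rx(roll)).
In Python, from cell import manip gives the robot as it stands. The module is installed in compiled form; this text tells all that it offers.
- The arm moves only by the shell command python3 -m creep 'ROWS' [FORCE]. ROWS is JSON, a list of rows, each a list of 3 entries, a list of its own where there are three numbers: the opening, from -1 (shut) to 1 (fully open), then the shift along the tool's x, y, z in cm, then the turn about the tool's z in units of 5 degrees (1.0 is 5 degrees). In form: [[grip, [tx, ty, tz], roll], ...]. A call has 1 to 12 rows; each row is the pose to reach, as a shift and turn from the pose commanded when the call began, along the tool's axes at that moment; what a row does not reach only later rows make up. A row lasts 1/10 s, in which the tool goes at most 50 mm and 8.59 degrees, less where a joint would pass 70% of its speed; a pose out of reach is approached as far as the arm can. A call with a gripper value outside its range is refused whole. The fingers move at their own pace and stop on an object; FORCE is the grip in N (left out, the last holds). Time passes only in rows, so rows that repeat a pose let the fingers close. It gives the time, the measured TCP pose, the force, the opening and the grip force at its end, in the units of the state.
- manip.read_state(): the state, without advancing time (a new reading comes with each control period).
- manip.camera(name): name is "scene" or "top" or "wrist"; returns the picture (420x560x3 uint8, red, green, blue); there is no depth.
- manip.camera_params(name): a dict with "fovy" (degrees; the focal length in pixels is half the picture's height over the tangent of half this angle, whatever the lens; pixels are square), "cx", "cy" (the principal point, pixels), "k1" (the pictures are not rectified: a ray, as slopes to the right and down, at radius r is drawn at 1 + k1 r^2 times it, then the intrinsics apply), "origin" and "attitude" of the camera in the world. Camera axes: x right, y down, z forward; pixel columns grow to the right and rows downward; lengths in mm; the calibration is good to about 2 mm. A picture is of the moment at which its call begins: read the wrist's pose just before it. camera_params takes no time and is no camera call; for the wrist camera it gives the pose at the moment of the call.
- manip.sign_off(): hands the job in; it is judged then, once.
The state is a dict: "clock": time; "joints": joint angles; "qd": joint speeds; "effort": joint torques, N m; "eef_pos": TCP position; "eef_rot": TCP orientation; "wrist_force": force on the tool from outside, world axes, zero at the start; "moment": the same for the moment, N m; "finger_gap": finger opening in mm; "finger_force": force on a finger pad.
Only numpy, scipy, OpenCV 4.12 (cv2) and the standard library are available. Lean on these libraries where they do the work, as an engineer would, in place of code of your own. Each camera call takes 0.05 s, during which the arm holds its last target. There are 200 camera calls.

## Working session

There is one attempt and no reset: what is moved stays moved. The work goes in short steps, Python scripts to look and compute and a shell command to move; the robot and the scene stay as the last step left them, time stands still between calls to the robot, and variables do not carry over. Pictures are saved under pics/ and viewed, at most 10 in all, crops included, and the job is handed in when it is done.

```bash
mkdir -p pics
python3 - <<'E'
from cell import manip
import cv2
for n in ("scene","top"):
    im=manip.camera(n); cv2.imwrite(f"pics/{n}0.png",im[:,:,::-1])
    print(n,manip.camera_params(n))
print(manip.read_state(),manip.tip_reach)
E
```

```text
scene {'fovy': 51.14894885060152, 'cx': 283.9671748519251, 'cy': 202.42344716722317, 'k1': -0.12366685950026275, 'origin': array([1160.71009052, -148.94434471,  686.51530636]), 'attitude': array([-2.32904813,  0.01151877,  1.21774207])}
top {'fovy': 46.01140097192004, 'cx': 283.7951975135742, 'cy': 204.5640242406222, 'k1': -0.17738285331955664, 'origin': array([ 401.49220586,   69.58703801, 1089.00788466]), 'attitude': array([-2.99267697, -0.01605237, -1.59889961])}
{'clock': 0.1, 'joints': array([ 1.03644862e+00,  3.00417125e-01,  1.52154464e+00, -2.05060746e-05,
        1.32068513e+00, -6.66023148e-02]), 'qd': array([ 0.00031665, -0.00259448, -0.001342  ,  0.00045827,  0.00283617,
        0.00088513]), 'effort': array([ 3.13992619e-03, -5.32648194e+01, -3.53288341e+01,  7.09666614e-02,
        2.35524040e-02,  1.74877073e-05]), 'eef_pos': array([247.85944131, 490.69780385, 193.03135596]), 'eef_rot': array([-3.14053943e+00, -5.03440522e-05,  2.67385232e+00]), 'wrist_force': array([-0.50118768,  0.10629469,  0.91830517]), 'moment': array([-0.01203389, -0.03400621, -0.01485072]), 'finger_force': 0.0, 'finger_gap': 93.89884806531154} 14.0
```

View pics/scene0.png

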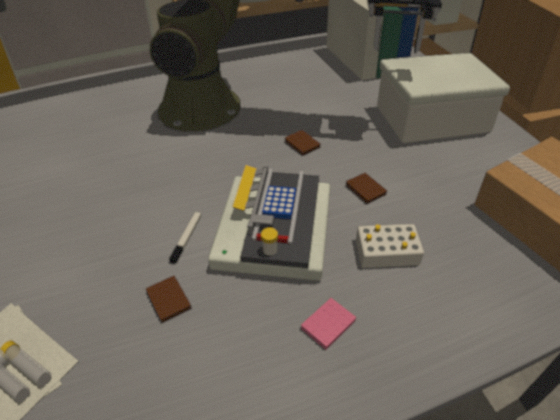

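View pics/top0.png

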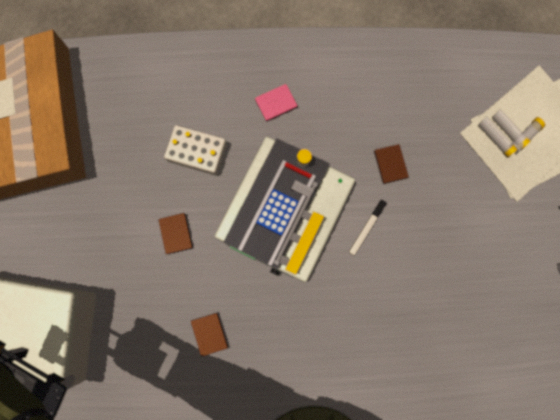

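The top view shows the shaker at about (285,210). The blue cassette with white wells is at (277,211), the red stop at (299,170), the yellow tab at (305,243) and the vial at (304,157). The look-alikes are the brown plates at (175,233), (209,334) and (391,163) and the pink one at (276,102). Only the blue one on the platform fits the description; I'll confirm it in an enlarged crop.

Run:
```python
import cv2
im=cv2.imread("pics/top0.png")[125:295,200:400]
cv2.imwrite("pics/topc.png",cv2.resize(im,None,fx=3.5,fy=3.5,interpolation=cv2.INTER_CUBIC))
im=cv2.imread("pics/scene0.png")[155:285,200:345]
cv2.imwrite("pics/scenec.png",cv2.resize(im,None,fx=4.5,fy=4.5,interpolation=cv2.INTER_CUBIC))
```

```text
(no output)
```

View pics/topc.png

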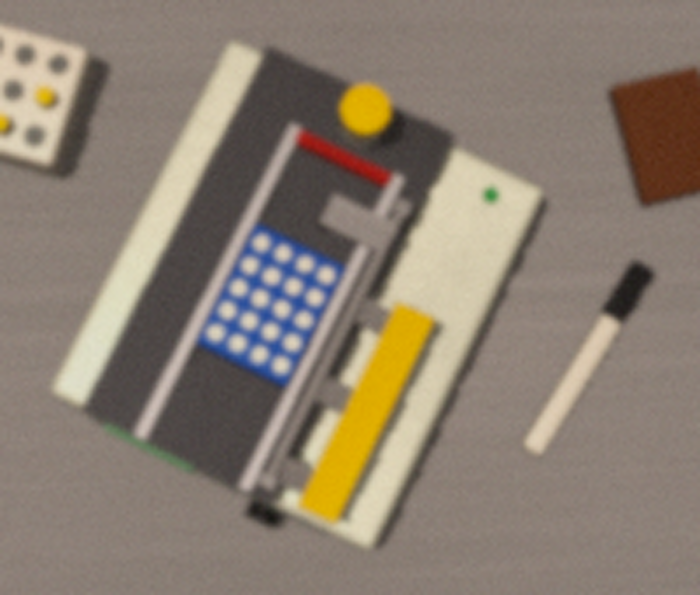

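View pics/scenec.png

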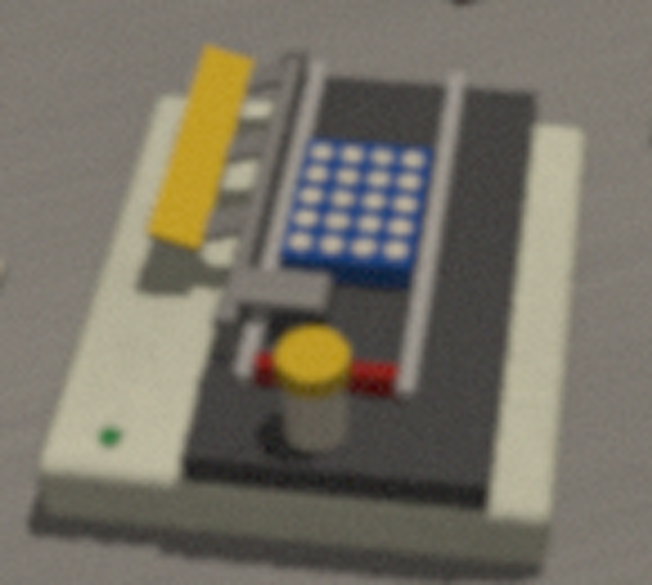

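The crops confirm it: a blue body with 5x4 white wells between the rails, and the gap to the red stop still open. Next I'll fit the shaker pose from both views.

```bash
cat > h.py <<'E'
import numpy as np
from scipy.spatial.transform import Rotation as R
from scipy.optimize import least_squares
from cell import manip
def proj(P,c):
    p=(np.atleast_2d(P)-c["origin"])@R.from_euler("xyz",c["attitude"]).as_matrix()
    s=p[:,:2]/p[:,2:]; r2=(s**2).sum(1,keepdims=True)
    return s*(1+c["k1"]*r2)*210/np.tan(np.radians(c["fovy"]/2))+[c["cx"],c["cy"]]
def w(q,P):
    P=np.atleast_2d(np.asarray(P,float)); c,s=np.cos(q[2]),np.sin(q[2])
    return np.c_[q[0]+c*P[:,0]-s*P[:,1],q[1]+s*P[:,0]+c*P[:,1],P[:,2]]
E
python3 - <<'E'
from h import *
T=[(90,100,42,232,42),(90,-120,42,543,195),(-160,-120,42,375,548),(-160,100,42,55,392),(50,34.5,68,295,128),(-160,34.5,68,142,437),(-160,-34.5,68,247,488),(50,-34.5,68,398,180),(90,74,60,265,48),(90,-54,60,453,135),(-88,-78,75,370,413)]
S=[(90,-120,42,42,470),(90,100,42,550,520),(-160,-120,42,160,95),(-160,100,42,583,125),(90,-54,60,187,468),(90,74,60,487,492),(50,-34.5,68,243,370),(50,34.5,68,408,388),(-160,34.5,68,457,75),(-160,-34.5,68,318,68)]
CT=[(40,30,75,260,225),(40,-30,75,345,268),(-40,-30,75,285,387),(-40,30,75,198,340)]
CS=[(40,-30,75,283,262),(40,30,75,408,272),(-40,30,75,430,148),(-40,-30,75,310,140)]
ct,cs=manip.camera_params("top"),manip.camera_params("scene")
px=lambda A,f,o:(np.array(A)[:,3:]+.5)/f-.5+o
xyz=lambda A:np.array(A,float)[:,:3]
d=lambda q,A,c,f,o:(proj(w(q,xyz(A)),c)-px(A,f,o))
res=lambda q:np.r_[d(q,T,ct,3.5,[200,125]).ravel(),d(q,S,cs,4.5,[200,155]).ravel()]
q0=[450,60,-.45]
for nm,f in (("both",res),("top",lambda q:d(q,T,ct,3.5,[200,125]).ravel()),("scene",lambda q:d(q,S,cs,4.5,[200,155]).ravel())):
    q=least_squares(f,q0,x_scale=[1,1,.01],loss="soft_l1").x; print(nm,q.round(4),np.abs(f(q)).round(1))
    if nm=="both": qb=q
def fc(a):
    sh=np.array([a[0],0,0])
    g=lambda A,c,f,o:(proj(w(qb,xyz(A)+sh),c)-px(A,f,o)).ravel()
    return np.r_[g(CT,ct,3.5,[200,125]),g(CS,cs,4.5,[200,155])]
r=least_squares(fc,[-60]);print("cass x",r.x,r.fun.round(1))
np.save("q.npy",qb)
E
```

```text
both [ 5.882061e+02  3.706060e+01 -4.801000e-01] [0.4 2.  1.6 2.5 0.1 1.4 1.9 0.2 0.7 0.7 0.1 0.3 0.  0.4 0.6 1.5 0.8 1.
 0.8 0.4 0.8 0.6 2.2 0.5 1.1 0.5 1.1 1.2 0.8 0.8 1.1 2.8 1.3 1.7 0.3 1.
 0.1 0.2 0.  0.8 0.2 1.5]
top [ 5.871422e+02  3.752010e+01 -4.787000e-01] [0.7 1.5 1.4 2.1 0.  1.9 2.  0.9 0.4 0.2 0.2 0.9 0.1 1.  0.4 1.1 0.5 0.5
 0.6 0.1 0.9 0.1]
scene [ 5.901223e+02  3.624930e+01 -4.813000e-01] [2.4 0.3 1.  0.4 1.1 0.7 0.9 0.2 1.3 2.  1.3 0.8 0.2 1.8 0.2 1.1 0.1 0.2
 0.2 0.9]
cass x [-54.70386093] [-0.9 -1.1  0.8 -0.9  1.1 -0.4 -0.2  0.3 -0.8 -1.3  1.4 -1.   0.9 -0.2
 -0.7 -0.6]
```

```bash
cat >> h.py <<'E'
def go(x,y,ztip,q=None):
    """shift in cm along tool axes and roll (5deg units) to bring TCP to shaker x,y, fingertips to ztip, tool x = -shaker x"""
    q=np.load("q.npy") if q is None else q
    s=manip.read_state(); M=R.from_euler("xyz",s["eef_rot"]).as_matrix()
    t=w(q,[x,y,ztip+14])[0]; dy=(q[2]+np.pi-s["eef_rot"][2]+np.pi)%(2*np.pi)-np.pi
    print("target",t.round(1),"shift cm",(M.T@(t-s["eef_pos"])/10).round(2),"roll",round(-np.degrees(dy)/5,3))
def where(q=None):
    q=np.load("q.npy") if q is None else q
    s=manip.read_state(); c,n=np.cos(q[2]),np.sin(q[2]); d=s["eef_pos"][:2]-q[:2]; f=s["wrist_force"]
    print("t %.2f shaker xy %.1f %.1f tipz %.1f F(sh) %.1f %.1f %.1f gap %.1f"%(s["clock"],c*d[0]+n*d[1],-n*d[0]+c*d[1],s["eef_pos"][2]-14,c*f[0]+n*f[1],-n*f[0]+c*f[1],f[2],s["finger_gap"]))
E
python3 -c "
from h import *
go(-114,-38,120)"
```

```text
target [469.5  56.  134. ] shift cm [-39.39 -28.8    5.93] roll 0.141
```

```bash
python3 -m creep '[[0.37,[-39.4,-28.8,1],0.14],[0.37,[-39.4,-28.8,1],0.14],[0.37,[-39.4,-28.8,1],0.14],[0.37,[-39.4,-28.8,1],0.14],[0.37,[-39.4,-28.8,1],0.14],[0.37,[-39.4,-28.8,1],0.14],[0.37,[-39.4,-28.8,1],0.14],[0.37,[-39.4,-28.8,1],0.14],[0.37,[-39.4,-28.8,1],0.14],[0.37,[-39.4,-28.8,1],0.14],[0.37,[-39.4,-28.8,4],0.14],[0.37,[-39.4,-28.8,6],0.14]]'
python3 - <<'E'
from h import *
where(); go(-114,-38,110)
import cv2
print(manip.camera_params("wrist"))
cv2.imwrite("pics/wr1.png",manip.camera("wrist")[:,:,::-1])
E
```

```text
clock: 1.3
eef_pos: [469.6, 55.0, 132.0]
eef_rot: [-3.141, -0.001, 2.659]
wrist_force: [0.7, -0.1, -0.9]
finger_gap: 64.3
finger_force: 0.0
t 1.30 shaker xy -113.5 -38.8 tipz 118.0 F(sh) 0.6 0.2 -0.9 gap 64.3
target [469.5  56.  124. ] shift cm [0.05 0.08 0.8 ] roll -0.025
{'fovy': 68.19464722145031, 'cx': 282.7005015457883, 'cy': 208.3644667194345, 'k1': -0.07029281072447201, 'origin': array([401.77179974,  90.08256653, 323.74520839]), 'attitude': array([2.87230954e+00, 9.24445013e-04, 1.08839461e+00])}
```

View pics/wr1.png

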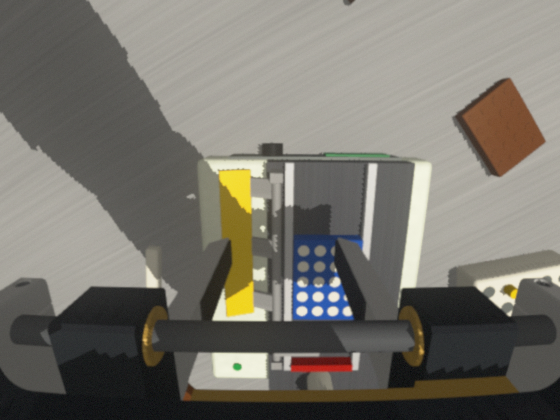

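The wrist view looks along +x (down in the picture). The tab is at columns 220-254, the rails at about 289 and 371, the cassette's rear edge at row 236 and the stop at row 365. I'll check the fit against this view.

Run:
```python
from h import *
import cv2
q=np.load("q.npy"); c=manip.camera_params("wrist")
P={"rail-":(-160,-34.5,68),"rail+":(-160,34.5,68),"platR":(-160,74,60),"house-":(-160,-120,42),"house+":(-160,100,42),"cassR-":(-95,-30,75),"cassR+":(-95,30,75),"stop-":(40,-31,72),"stop+":(40,31,72),"tabc":(-88,-78,75),"tipTab":(-113.5,-77,118),"tipPush":(-113.5,-.3,118)}
for k,v in P.items(): print(k,proj(w(q,[v]),c)[0].round(1))
im=cv2.imread("pics/wr1.png")
for v in P.values():
    u=proj(w(q,[v]),c)[0]; cv2.circle(im,tuple(int(round(a*16)) for a in u),24,(255,0,255),-1,cv2.LINE_AA,4)
cv2.imwrite("pics/wr1c.png",cv2.resize(im[140:390,180:450],None,fx=2.4,fy=2.4,interpolation=cv2.INTER_CUBIC))
```

```text
rail- [289.3 163.1]
rail+ [373.5 163.3]
platR [416.6 162.4]
house- [194. 160.]
house+ [436.3 160.3]
cassR- [294.4 241. ]
cassR+ [364.9 240.8]
stop- [291.9 367.2]
stop+ [354.3 366.6]
tabc [238.2 248.6]
tipTab [229.5 238.5]
tipPush [339.1 238.5]
```

View pics/wr1c.png

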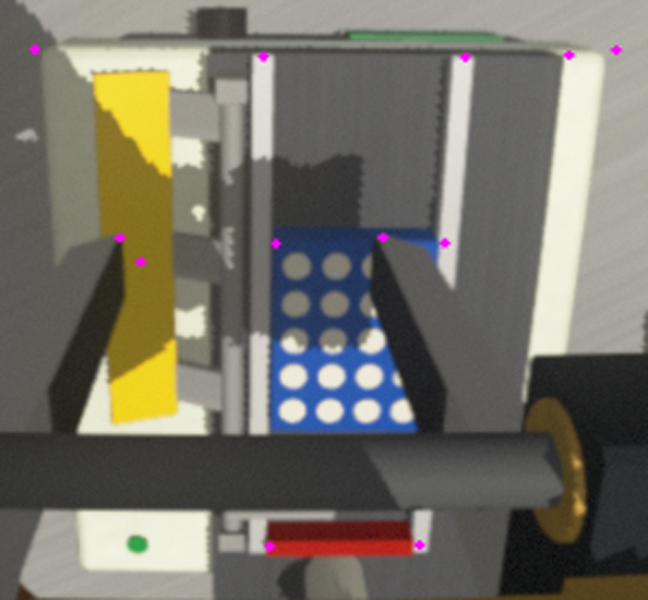

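The fit agrees to about 2 px, and the cassette's rear face is at about x -95, as fitted. The fingertips are centred over the tab and behind the cassette. Now I descend.

```bash
python3 -m creep '[[0.37,[0.1,0,1.5],0],[0.37,[0.1,0,3],0],[0.37,[0.1,0,3.8],0],[0.37,[0.1,0,3.8],0],[0.37,[0.1,0,4.2],0],[0.37,[0.1,0,4.6],0],[0.37,[0.1,0,5.0],0],[0.37,[0.1,0,5.2],0],[0.37,[0.1,0,5.2],0],[0.37,[0.1,0,5.2],0]]'
python3 - <<'E'
from h import *
where()
import cv2
cv2.imwrite("pics/s2.png",cv2.resize(manip.camera("scene")[150:290,190:350,::-1],None,fx=4,fy=4,interpolation=cv2.INTER_CUBIC))
E
```

```text
clock: 2.35
eef_pos: [469.0, 56.6, 81.6]
eef_rot: [3.142, 0.0, 2.662]
wrist_force: [-0.4, 0.5, 0.5]
finger_gap: 64.2
finger_force: 0.0
t 2.35 shaker xy -114.8 -37.7 tipz 67.6 F(sh) -0.6 0.2 0.5 gap 64.2
```

View pics/s2.png

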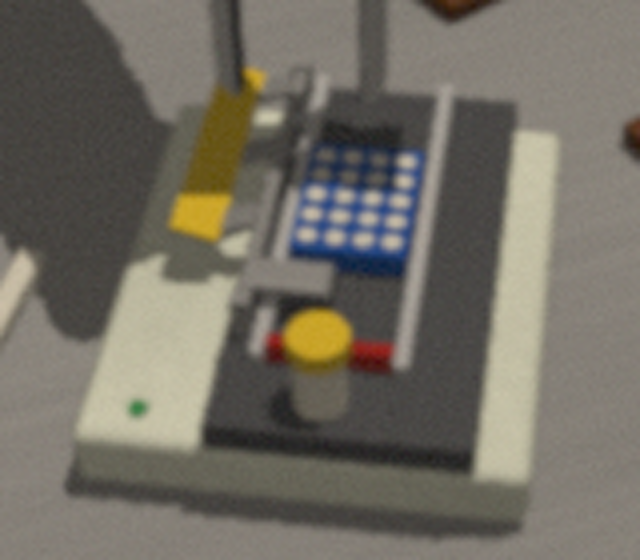

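The tab is still at rest and shows no force, so the tips look higher than the readings imply. I'll check by projection.

Run:
```python
from h import *
import cv2
q=np.load("q.npy"); c=manip.camera_params("scene")
for z in (67.6,80,90,100):
  for y in (-6,6,-71,-83): print(z,y,((proj(w(q,[(-106.8,y,z)]),c)[0]-[190,150])*4).round(0),end=" ")
  print()
for p in [(-160,-34.5,68),(50,34.5,68),(-160,74,60),(-95,30,75)]: print(p,((proj(w(q,[p]),c)[0]-[190,150])*4).round(0))
s=manip.read_state(); print(s["wrist_force"],s["eef_pos"],manip.tip_reach)
cv2.imwrite("pics/wr2.png",manip.camera("wrist")[:,:,::-1])
cw=manip.camera_params("wrist"); print(cw["origin"])
for z in (67.6,80,90): print([proj(w(q,[(-122.8,y,z)]),cw)[0].round(0) for y in (-70,-6)])
```

```text
67.6 -6 [360. 140.] 67.6 6 [382. 141.] 67.6 -71 [240. 131.] 67.6 -83 [218. 129.] 
80 -6 [359. 122.] 80 6 [382. 124.] 80 -71 [239. 113.] 80 -83 [217. 111.] 
90 -6 [359. 108.] 90 6 [381. 109.] 90 -71 [238.  99.] 90 -83 [215.  97.] 
100 -6 [358.  93.] 100 6 [381.  95.] 100 -71 [236.  84.] 100 -83 [214.  83.] 
(-160, -34.5, 68) [322.  73.]
(50, 34.5, 68) [401. 364.]
(-160, 74, 60) [515.  98.]
(-95, 30, 75) [424. 149.]
[0.19048972 0.80234426 0.01776357] [469.01608637  56.64384159  81.68622727] 14.0
[400.81432397  91.54478848 273.39154373]
[array([237., 224.]), array([329., 224.])]
[array([235., 230.]), array([332., 230.])]
[array([232., 235.]), array([334., 235.])]
```

View pics/wr2.png

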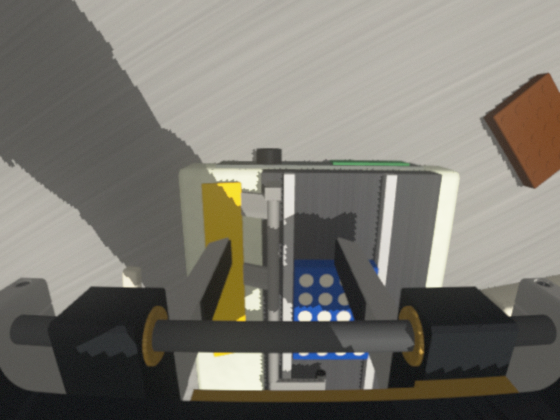

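The scene view (tip row about 92) and the wrist view (tip corners about (230,240) and (336,240)) both put the tips at z about 96, roughly 28 mm above the nominal value. I'll find the tab by force in a guarded descent.

```bash
python3 -m creep '[[0.37,[0,0,0.6],0],[0.37,[0,0,1.2],0],[0.37,[0,0,1.2],0],[0.37,[0,0,1.2],0]]'; python3 -c "from h import *;where()"
python3 -m creep '[[0.37,[0,0,0.3],0],[0.37,[0,0,0.6],0],[0.37,[0,0,0.6],0],[0.37,[0,0,0.6],0]]'; python3 -c "from h import *;where()"
```

```text
clock: 2.85
eef_pos: [468.8, 56.6, 69.3]
eef_rot: [-3.141, -0.0, 2.662]
wrist_force: [0.8, 0.4, -0.4]
finger_gap: 64.2
finger_force: 0.0
t 2.85 shaker xy -114.9 -37.8 tipz 55.3 F(sh) 0.5 0.7 -0.4 gap 64.2
clock: 3.25
eef_pos: [468.9, 56.6, 63.5]
eef_rot: [-3.142, -0.0, 2.662]
wrist_force: [-1.2, 0.2, -1.0]
finger_gap: 64.5
finger_force: 0.0
t 3.25 shaker xy -114.9 -37.7 tipz 49.5 F(sh) -1.1 -0.4 -1.0 gap 64.5
```

```bash
python3 -m creep '[[0.37,[0,0,0.2],0],[0.37,[0,0,0.3],0],[0.37,[0,0,0.3],0]]'; python3 -c "from h import *;where()"
python3 -m creep '[[0.37,[0,0,0.2],0],[0.37,[0,0,0.3],0],[0.37,[0,0,0.3],0]]'; python3 -c "from h import *;where()"
```

```text
clock: 3.55
eef_pos: [469.1, 56.7, 60.6]
eef_rot: [3.141, 0.0, 2.662]
wrist_force: [0.8, 0.4, 2.4]
finger_gap: 64.4
finger_force: 1.3
t 3.55 shaker xy -114.7 -37.6 tipz 46.6 F(sh) 0.5 0.7 2.4 gap 64.4
clock: 3.85
eef_pos: [469.4, 57.1, 57.8]
eef_rot: [3.14, 0.001, 2.662]
wrist_force: [1.4, 5.0, 5.2]
finger_gap: 63.9
finger_force: 3.1
t 3.85 shaker xy -114.6 -37.1 tipz 43.8 F(sh) -1.0 5.1 5.2 gap 63.9
```

Contact came at nominal 47, so the true tip is about 28 mm above the reading. There is also a sideways force of 5 N, so I'll look before pressing further.

Run:
```python
from h import *
import cv2
where();where()
a=cv2.resize(manip.camera("scene")[160:240,220:310,::-1],None,fx=4.4,fy=4.4,interpolation=cv2.INTER_CUBIC)
b=cv2.resize(manip.camera("wrist")[170:350,180:400,::-1],None,fx=1.8,fy=352/180,interpolation=cv2.INTER_CUBIC)
cv2.imwrite("pics/c3.png",np.hstack([a,b])); where()
```

```text
t 3.85 shaker xy -114.6 -37.1 tipz 43.8 F(sh) -1.0 5.1 5.2 gap 63.9
t 3.85 shaker xy -114.6 -37.1 tipz 43.8 F(sh) -1.0 5.1 5.2 gap 63.9
t 3.95 shaker xy -114.6 -37.1 tipz 43.9 F(sh) -2.1 4.0 6.2 gap 64.1
```

View pics/c3.png

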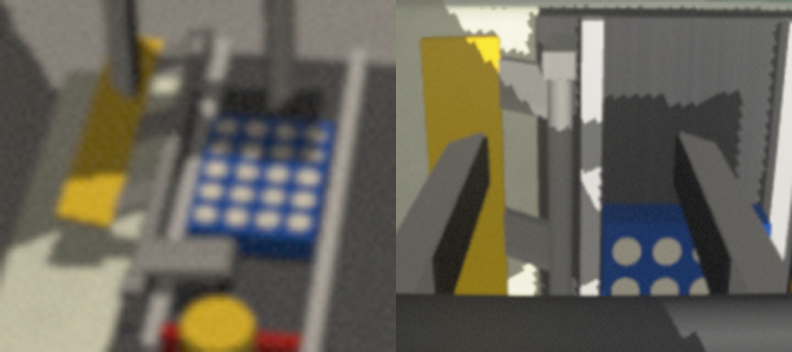

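The finger sits well inside the tab's width, so the sideways force is friction from the slope. I'll keep pressing to a true tip z of about 64.5 (nominal 36).

```bash
python3 -m creep '[[0.37,[0,0,0.15],0],[0.37,[0,0,0.3],0],[0.37,[0,0,0.4],0],[0.37,[0,0,0.4],0]]'; python3 -c "from h import *;where()"
python3 -m creep '[[0.37,[0,0,0.1],0],[0.37,[0,0,0.2],0],[0.37,[0,0,0.3],0],[0.37,[0,0,0.3],0]]'; python3 -c "from h import *;where()
import cv2
cv2.imwrite('pics/c4.png',cv2.resize(manip.camera('scene')[160:270,220:330,::-1],None,fx=5,fy=5,interpolation=cv2.INTER_CUBIC))"
```

```text
clock: 4.35
eef_pos: [469.9, 57.4, 54.3]
eef_rot: [3.139, 0.002, 2.662]
wrist_force: [2.2, 7.8, 9.5]
finger_gap: 64.0
finger_force: 4.9
t 4.35 shaker xy -114.3 -36.6 tipz 40.3 F(sh) -1.7 7.9 9.5 gap 64.0
clock: 4.75
eef_pos: [470.3, 57.3, 51.6]
eef_rot: [3.139, 0.003, 2.662]
wrist_force: [2.0, 7.3, 12.0]
finger_gap: 64.3
finger_force: 5.8
t 4.75 shaker xy -114.0 -36.5 tipz 37.6 F(sh) -1.6 7.4 12.0 gap 64.3
```

View pics/c4.png

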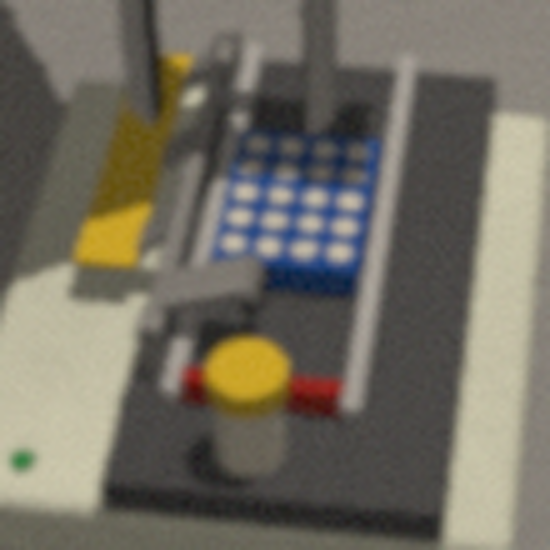

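The jaw visibly rises and the tab looks nearly level. I'll estimate the angle and tip height by projection.

Run:
```python
from h import *
q=np.load("q.npy"); c=manip.camera_params("scene")
pp=lambda *p:((proj(w(q,[p]),c)[0]-[220,160])*5+2).round(0)
print("tabfront want (77,262),(137,266)")
for th in (.0,.15,.2,.25,.3,.35,.4):
    # level at .30: rotate about pivot (y-45,z78)
    def rot(y,z):
        d=th-.3; Y,Z=y+45,z-78; return (Y*np.cos(d)-Z*np.sin(d)-45, Y*np.sin(d)+Z*np.cos(d)+78)
    o=rot(-89,65); i=rot(-62,65)
    print(th,pp(-20,*o),pp(-20,*i), "tabz@-77",round(rot(-77,65)[1],1))
for z in (60,64,66,68,70,75): print("push tip",z,pp(-106,-6,z),pp(-106,6,z),"tab tip",pp(-106,-71,z))
print(pp(50,34.5,68),"want ~(352,410)",pp(90,74,60),"want (440,535)",pp(-160,34.5,68),"want (405,62)")
```

```text
tabfront want (77,262),(137,266)
0.0 [ 62. 232.] [127. 251.] tabz@-77 75.0
0.15 [ 65. 244.] [131. 257.] tabz@-77 69.9
0.2 [ 66. 248.] [132. 258.] tabz@-77 68.3
0.25 [ 68. 252.] [134. 260.] tabz@-77 66.6
0.3 [ 70. 256.] [135. 262.] tabz@-77 65.0
0.35 [ 72. 260.] [137. 263.] tabz@-77 63.4
0.4 [ 75. 264.] [139. 265.] tabz@-77 61.9
push tip 60 [302. 141.] [329. 143.] tab tip [153. 130.]
push tip 64 [301. 134.] [329. 136.] tab tip [153. 123.]
push tip 66 [301. 131.] [329. 133.] tab tip [152. 119.]
push tip 68 [301. 127.] [329. 129.] tab tip [152. 116.]
push tip 70 [301. 123.] [329. 126.] tab tip [152. 112.]
push tip 75 [301. 115.] [329. 117.] tab tip [151. 103.]
[353. 407.] want ~(352,410) [448. 513.] want (440,535) [408.  54.] want (405,62)
```

The angle is about 0.28, which is clear of the cassette. I'll go 1 mm deeper, then slide forward slowly (tool -x is shaker +x).

```bash
python3 -m creep '[[0.37,[0,0,0.1],0],[0.37,[0,0,0.1],0],[0.37,[-0.4,0,0.1],0],[0.37,[-0.8,0,0.1],0],[0.37,[-1.2,0,0.1],0],[0.37,[-1.6,0,0.1],0],[0.37,[-2.0,0,0.1],0],[0.37,[-2.0,0,0.1],0]]'; python3 -c "from h import *;where()"
```

```text
clock: 5.6
eef_pos: [485.7, 47.4, 49.9]
eef_rot: [-3.14, -0.003, 2.661]
wrist_force: [-11.1, 2.2, 18.1]
finger_gap: 64.7
finger_force: 9.0
t 5.60 shaker xy -95.7 -38.2 tipz 35.9 F(sh) -10.8 -3.2 18.1 gap 64.7
```

My ten views are used up, so from here I measure by image code. I'll check the tab angle (its front corners against the rest image) and the cassette's front edge in the scene camera.

```bash
cat >> h.py <<'E'
import cv2
def meas(im=None):
    im=manip.camera("scene") if im is None else im
    q=np.load("q.npy"); c=manip.camera_params("scene")
    h=cv2.cvtColor(im,cv2.COLOR_RGB2HSV); 
    big=cv2.resize(h,None,fx=4,fy=4,interpolation=cv2.INTER_LINEAR)
    def low(m,d):  # extreme pixels of mask along image directions d
        ys,xs=np.nonzero(m); return [tuple(np.round([np.percentile(xs[k],50)/4,np.percentile(ys[k],50)/4],1)) for a in d for k in [np.argsort(-(xs*a[0]+ys*a[1]))[:25]]]
    y=((big[...,0]>17)&(big[...,0]<33)&(big[...,1]>130)&(big[...,2]>45)).astype(np.uint8)
    y[:,:215*4]=0; y[:,258*4:]=0; y[:160*4]=0; y[225*4:]=0
    b=((big[...,0]>100)&(big[...,0]<130)&(big[...,1]>110)&(big[...,2]>30)).astype(np.uint8); b[:155*4]=0;b[260*4:]=0;b[:,:250*4]=0;b[:,320*4:]=0
    print("tab front outer/inner",low(y,[(-1,.6),(.4,1)]),"cass front L/R bottom",low(b,[(-.5,1),(.5,1)]),b.sum())
def dtab():
    q=np.load("q.npy"); c=manip.camera_params("scene")
    for th in (0,.2,.25,.3,.35,.4):
        d=th-.3; o=[]
        for y in (-89,-62):
            Y,Z=y+45,65-78; o.append(proj(w(q,[(-20,Y*np.cos(d)-Z*np.sin(d)-45,Y*np.sin(d)+Z*np.cos(d)+78)]),c)[0].round(1))
        print(th,*o)
    for x in (-55,-45,-35,-20,0): print("cass",x,proj(w(q,[(x+40,-30,62),(x+40,30,62)]),c).round(1).tolist())
E
python3 - <<'E'
from h import *
meas(cv2.imread("pics/scene0.png")[:,:,::-1].copy()); meas(); where(); dtab()
E
```

```text
tab front outer/inner [(np.float64(233.8), np.float64(206.5)), (np.float64(243.2), np.float64(210.0))] cass front L/R bottom [(np.float64(279.0), np.float64(240.0)), (np.float64(280.0), np.float64(240.8))] 3474
tab front outer/inner [(np.float64(236.0), np.float64(212.8)), (np.float64(246.5), np.float64(213.2))] cass front L/R bottom [(np.float64(273.5), np.float64(236.8)), (np.float64(285.0), np.float64(236.8))] 3046
t 5.65 shaker xy -95.8 -38.2 tipz 35.9 F(sh) -9.8 -3.2 16.5 gap 64.2
0 [232.1 206. ] [245.  209.8]
0.2 [232.9 209.2] [246.  211.3]
0.25 [233.2 210.1] [246.4 211.6]
0.3 [233.6 210.9] [246.7 212. ]
0.35 [234.1 211.7] [247.1 212.3]
0.4 [234.5 212.4] [247.4 212.6]
cass -55 [[262.0, 216.1], [291.7, 218.5]]
cass -45 [[261.2, 219.6], [291.1, 222.1]]
cass -35 [[260.4, 223.2], [290.5, 225.8]]
cass -20 [[259.1, 228.7], [289.6, 231.3]]
cass 0 [[257.4, 236.3], [288.4, 239.0]]
```

The tab reads about 0.39, nearly at its hard stop, which explains the force. I'll ease up 2 mm and continue.

```bash
python3 -m creep '[[0.37,[0,0,-0.1],0],[0.37,[0,0,-0.2],0],[0.37,[0,0,-0.2],0],[0.37,[0,0,-0.2],0]]'
python3 - <<'E'
from h import *
where(); meas()
for s in ("pics/scene0.png",None):
    im=cv2.imread(s)[:,:,::-1] if s else manip.camera("scene")
    r=im[185:235,270:285].astype(int); k=(r[...,2]-r[...,0]).mean(1); print((k).round(0).astype(int).tolist())
E
```

```text
clock: 6.05
eef_pos: [486.0, 47.2, 51.4]
eef_rot: [-3.14, -0.001, 2.662]
wrist_force: [-4.3, -0.8, 6.6]
finger_gap: 64.3
finger_force: 3.3
t 6.05 shaker xy -95.3 -38.3 tipz 37.4 F(sh) -3.4 -2.7 6.6 gap 64.3
tab front outer/inner [(np.float64(235.5), np.float64(212.2)), (np.float64(246.0), np.float64(213.2))] cass front L/R bottom [(np.float64(259.8), np.float64(240.2)), (np.float64(282.0), np.float64(241.2))] 3037
[11, 34, 33, 12, 3, 21, 45, 37, 11, 3, 22, 46, 38, 12, 5, 23, 49, 41, 14, 4, 20, 49, 47, 19, 3, 11, 40, 70, 68, 49, 37, 32, 23, 9, -3, -7, -6, -6, -5, -5, -5, -10, -24, -43, -57, -67, -75, -79, -81, -89]
[-5, -5, -4, 5, 17, 17, 6, 3, 13, 26, 19, 5, 4, 15, 25, 14, 1, 5, 28, 55, 44, 15, 5, 20, 50, 51, 20, 2, 4, 26, 53, 59, 46, 39, 38, 32, 15, -1, -4, -5, -4, -9, -23, -44, -61, -72, -80, -85, -87, -95]
```

The force is now 6.6 N at about 0.35, which matches the spec. The cassette moved about 9 mm. Pushing on.

```bash
python3 -m creep '[[0.37,[-0.5,0,0],0],[0.37,[-1,0,0],0],[0.37,[-1.5,0,0],0],[0.37,[-1.8,0,0],0],[0.37,[-1.8,0,0],0]]'; python3 -c "from h import *;where()"
python3 -m creep '[[0.37,[-0.4,0,0],0],[0.37,[-0.8,0,0],0],[0.37,[-1.2,0,0],0],[0.37,[-1.6,0,0],0],[0.37,[-2,0,0],0],[0.37,[-2,0,0],0]]'
python3 - <<'E'
from h import *
where(); meas()
r=manip.camera("scene")[185:245,270:285].astype(int); print((r[...,2]-r[...,0]).mean(1).round(0).astype(int).tolist())
E
```

```text
clock: 6.65
eef_pos: [502.3, 38.9, 51.5]
eef_rot: [-3.141, -0.001, 2.661]
wrist_force: [-2.6, -1.0, 6.6]
finger_gap: 64.0
finger_force: 3.3
t 6.65 shaker xy -77.0 -38.0 tipz 37.5 F(sh) -1.9 -2.1 6.6 gap 64.0
clock: 7.25
eef_pos: [520.1, 29.7, 51.5]
eef_rot: [-3.141, -0.001, 2.661]
wrist_force: [-2.9, 0.2, 7.5]
finger_gap: 64.4
finger_force: 3.4
t 7.25 shaker xy -57.0 -38.0 tipz 37.5 F(sh) -2.6 -1.2 7.5 gap 64.4
tab front outer/inner [(np.float64(236.0), np.float64(212.0)), (np.float64(245.5), np.float64(213.0))] cass front L/R bottom [(np.float64(259.8), np.float64(230.5)), (np.float64(284.8), np.float64(240.5))] 2297
[-6, -6, -5, -6, -5, -6, -6, -6, -6, -6, -7, -6, -5, -5, -5, -2, 8, 21, 18, 5, 4, 15, 29, 24, 7, 1, 6, 18, 22, 10, 3, 12, 33, 52, 38, 14, 7, 24, 53, 59, 28, 4, -7, -16, -19, -22, -40, -58, -67, -81, -106, -127, -128, -112, -91, -71, -60, -42, -22, -13]
```

It's sliding freely under the jaw. The last few mm go in small steps, watching Fx.

```bash
python3 -m creep '[[0.37,[-0.3,0,0],0],[0.37,[-0.6,0,0],0],[0.37,[-0.6,0,0],0]]' >/dev/null; python3 -c "from h import *;where()"
for i in 1; do :; done; python3 -m creep '[[0.37,[-0.15,0,0],0],[0.37,[-0.15,0,0],0]]' >/dev/null; python3 -c "from h import *;where()"
python3 -m creep '[[0.37,[-0.15,0,0],0],[0.37,[-0.15,0,0],0]]' >/dev/null; python3 -c "from h import *;where()"
```

```text
t 7.65 shaker xy -51.1 -37.9 tipz 37.5 F(sh) -2.9 -0.9 6.1 gap 64.3
t 7.85 shaker xy -49.9 -37.9 tipz 37.5 F(sh) -4.6 -1.1 6.7 gap 64.3
t 8.05 shaker xy -48.8 -37.9 tipz 37.4 F(sh) -7.8 -0.5 8.2 gap 64.3
```

```bash
python3 -m creep '[[0.37,[-0.1,0,0],0],[0.37,[-0.1,0,0],0],[0.37,[-0.1,0,0],0]]' >/dev/null; python3 -c "from h import *;where()"
python3 -m creep '[[0.37,[-0.1,0,0],0],[0.37,[-0.1,0,0],0],[0.37,[-0.1,0,0],0]]' >/dev/null
python3 - <<'E'
from h import *
where()
r=manip.camera("scene")[185:250,268:290].astype(int); 
for a,b in ((0,6),(14,22)): print((r[:,a:b,2]-r[:,a:b,0]).mean(1).round(0).astype(int).tolist())
E
```

```text
t 8.35 shaker xy -48.7 -37.9 tipz 37.4 F(sh) -14.9 -0.6 13.5 gap 64.4
t 8.65 shaker xy -48.6 -37.9 tipz 37.4 F(sh) -21.7 -2.0 17.7 gap 64.2
[-7, -7, -7, -6, -6, -5, -6, -4, -5, -4, -5, -5, -6, -4, -4, -3, -4, 2, 10, 26, 24, 10, 4, 13, 24, 15, -2, -10, -11, -9, -7, -8, -8, -9, -2, 12, 15, 2, -6, 1, 32, 50, -4, -93, -150, -165, -166, -164, -165, -165, -165, -164, -161, -154, -127, -97, -80, -68, -45, -25, -17, -17, -18, -17, -16]
[-4, -5, -5, -4, -4, -5, -5, -6, -5, -5, -5, -6, -6, -5, -6, -5, -4, -4, -2, 7, 20, 23, 8, 0, 3, 21, 34, 20, 6, 4, 16, 37, 32, 12, 9, 26, 55, 62, 29, 3, 2, 24, 54, 46, 14, -1, 4, 31, 60, 53, -8, -71, -93, -85, -65, -48, -42, -36, -16, -6, -4, -4, -4, -5, -4]
```

The stop is hard: Fx rose to 22 N with no motion, at the predicted place, and blue now meets red. I'll back off about 2 mm with the tab still held, check, then let the tab up slowly.

```bash
python3 -m creep '[[0.37,[0.2,0,0],0],[0.37,[0.45,0,0],0],[0.37,[0.45,0,0],0]]' >/dev/null
python3 - <<'E'
from h import *
where(); meas()
r=manip.camera("scene")[215:250,268:290].astype(int)
print((r[:,14:,2]-r[:,14:,0]).mean(1).round(0).astype(int).tolist())
E
```

```text
t 9.00 shaker xy -49.8 -37.8 tipz 38.0 F(sh) 1.6 -0.7 6.4 gap 64.4
tab front outer/inner [(np.float64(235.8), np.float64(211.8)), (np.float64(245.2), np.float64(212.8))] cass front L/R bottom [(np.float64(259.2), np.float64(231.8)), (np.float64(284.8), np.float64(236.8))] 1635
[19, 38, 29, 9, 6, 22, 54, 62, 29, 4, 3, 26, 55, 45, 14, 0, 4, 29, 61, 54, -8, -72, -94, -85, -62, -47, -42, -35, -16, -7, -4, -4, -4, -5, -5]
```

The cassette stayed put. One more mm back, then up slowly, then clear.

```bash
python3 -m creep '[[0.37,[0.15,0,0],0],[0.37,[0.15,0,-0.1],0],[0.37,[0.15,0,-0.3],0],[0.37,[0.15,0,-0.5],0],[0.37,[0.15,0,-0.7],0],[0.37,[0.15,0,-0.9],0],[0.37,[0.15,0,-1.2],0],[0.37,[0.15,0,-1.5],0],[0.37,[0.15,0,-2.5],0],[0.37,[0.15,0,-4],0],[0.37,[0.15,0,-7],0],[0.37,[0.15,0,-10],0]]' >/dev/null; python3 -m creep '[[0.37,[0,0,-3],0],[0.37,[10,0,-5],0],[0.37,[15,0,-5],0],[0.37,[15,0,-5],0],[0.37,[15,0,-5],0]]'>/dev/null
python3 - <<'E'
from h import *
where(); im=manip.camera("scene"); meas(im)
r=im[215:250,268:290].astype(int)
print((r[:,14:,2]-r[:,14:,0]).mean(1).round(0).astype(int).tolist())
t=manip.camera("top"); cv2.imwrite("pics/top9.png",t[:,:,::-1])
b=cv2.cvtColor(t,cv2.COLOR_RGB2HSV); m=(b[...,0]>105)&(b[...,0]<130)&(b[...,1]>140)&(b[...,2]>70); m[:150]=0;m[260:]=0
ys,xs=np.nonzero(m); print("blue",len(xs),cv2.minAreaRect(np.c_[xs,ys].astype(np.float32)))
q=np.load("q.npy"); print(proj(w(q,[(0,0,75),(-40,-30,75),(-40,30,75),(40,30,75)]),manip.camera_params("top")).round(1).tolist())
# bystanders: change vs first image
a=cv2.imread("pics/scene0.png")[:,:,::-1].astype(int)
for n,(x0,y0,x1,y1) in dict(vial=(258,226,282,258),rack=(352,220,425,270),marker=(165,208,205,265)).items(): print(n,np.abs(im[y0:y1,x0:x1].astype(int)-a[y0:y1,x0:x1]).max(2).mean().round(1))
E
```

```text
t 10.80 shaker xy -205.2 -37.7 tipz 189.1 F(sh) 0.8 0.1 -0.4 gap 64.4
tab front outer/inner [(np.float64(234.5), np.float64(209.2)), (np.float64(244.2), np.float64(211.5))] cass front L/R bottom [(np.float64(259.2), np.float64(233.5)), (np.float64(285.8), np.float64(236.8))] 2055
[30, 58, 43, 13, 4, 18, 50, 56, 28, 3, 3, 23, 51, 43, 13, 0, 5, 28, 58, 50, -8, -66, -87, -78, -58, -44, -41, -32, -15, -7, -4, -4, -5, -4, -5]
blue 145 ((288.21490478515625, 188.601806640625), (26.684049606323242, 36.6727294921875), 25.34617805480957)
[[289.1, 187.8], [293.7, 211.1], [267.7, 198.6], [284.5, 164.8]]
vial 15.6
rack 3.2
marker 3.3
```

The tab rests at about 0.17 (clamped is 0.18), and the cassette's top-view centre matches home to within 1 px. A quick check of the vial, then I hand in.

Run:
```python
from h import *
def cap(t):
    h=cv2.cvtColor(np.ascontiguousarray(t),cv2.COLOR_RGB2HSV)[145:172,292:320]; m=(h[...,0]>17)&(h[...,0]<33)&(h[...,1]>130)&(h[...,2]>100)
    ys,xs=np.nonzero(m); return len(xs),xs.mean().round(2),ys.mean().round(2)
a,b=cap(cv2.imread("pics/top0.png")[:,:,::-1]),cap(cv2.imread("pics/top9.png")[:,:,::-1]); print(a,b)
if np.hypot(a[1]-b[1],a[2]-b[2])<1: print(manip.sign_off())
```

```text
(194, np.float64(11.63), np.float64(11.05)) (192, np.float64(11.75), np.float64(11.11))
the job is handed in; nothing more can be done
None
```

I pushed the cassette home against the red stop with the tab held down, then let the jaw up to clamp it (about 0.17 rad; 0.18 is nominal). The vial, rack and marker are unmoved in the before-and-after images, and the job is handed in at about 11 s.

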